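Set a stop collar to a gauge block

ROBOT

A 6-joint arm with a two-finger parallel gripper is mounted at the origin on the work surface; the furniture and walls round the work are solid. World frame = base frame: x ahead of the robot, y to its left, z up, the work surface at z = 0. Lengths are in m, angles in rad, forces in N, time in s.
With the tool pointing down it reaches from about 0.35 to 0.775 m from the base axis. Payload 7.3 kg.
Tool frame: the origin (TCP) lies on the centre line of the jaws, within the pads' length; the fingertips stand 19 mm ahead of it and the grasp point (between the pads) is the TCP; z points along the fingers, y is the line along which they close (so a half turn about z gives the same grasp; the last joint's range is limited). The gripper opens to 92 mm and grips with 3 to 60 N. Pads are 19 mm wide; open, the fingers measure 130 mm over their backs; the gripper's body (75 mm by 190 mm) begins 47 mm behind the grasp point.
Start: joints at [-1.471, 0.342, 1.524, -0, 1.275, -0.146], TCP at [0.128, -0.509, 0.246] pointing down, gripper open.
Joint ranges: [-2.53, 2.53], [-0.77, 2.02], [0.04, 2.7], [-1, 4.14], [0.28, 2.66], [-3.11, 3.11]. Speed limits (rad/s): [2.57, 2.57, 3.14, 3.14, 3.14, 3.14].

INTERFACE

Orientations are given as [roll, pitch, yaw] about the fixed x, y, z axes, in that order (R = Rz(yaw) Ry(pitch) Rx(roll)).
In Python, from bench import state, grab_frame, hand_in gives the robot as it stands. The module is installed in compiled form; this text tells all that it offers.
- The arm moves only by the tool play_rows, never from a script. Its argument "plan" is text: rows parted by semicolons, each of 7 numbers parted by spaces: the gripper command: -1 is shut, 1 is fully open, values between are in proportion, then the shift along the tool's x, y, z in units of 3 cm (1.0 is 3 cm), then the turn, a rotation vector about the tool's x, y, z in units of 0.12 rad (1.0 is 0.12 rad). A call has 1 to 20 rows; each row shifts and turns the commanded pose from where the row before left it, along the tool's axes as they then stand; what a row does not reach is not made up. A row lasts 1/8 s, in which the tool goes at most 62.5 mm and 10.7 degrees, less where a joint would pass 70% of its speed; a pose out of reach is approached as far as the arm can. A call with a number of a shift or a turn outside -1 to 1 is refused whole. A call with a gripper value outside its range is refused whole. The fingers move at their own pace and stop on an object; "grip_force" is the grip in N (left out, the last holds). Time passes only in rows, so rows that do not move let the fingers close. It gives the time, the measured TCP pose, the force, the opening and the grip force at its end, in the units of the state.
- state(): the state, without advancing time (a new reading comes with each control period).
- grab_frame(name): name is "scene" or "top" or "wrist"; returns a dict with "image" (400x640x3 uint8, red, green, blue), "z_map" (400x640 float32, m along the optical axis (not along the pixel's ray), 0 where there is no reading), "intrinsics" (3x3 intrinsics, pixels), "world_to_cam" (4x4, takes a point from world to camera coordinates). Camera axes: x right, y down, z forward; pixel columns grow to the right and rows downward; lengths in m; the calibration is good to about 2 mm. A picture is of the moment at which its call begins.
- hand_in(): hands the job in; it is judged then, once.
The state is a dict: "time_s": time; "joint_positions": joint angles; "joint_vel": joint speeds; "effort": joint torques, N m; "eef_pos": TCP position; "eef_rot": TCP orientation; "contact_force": force on the tool from outside, world axes, zero at the start; "wrist_torque": the same for the moment, N m; "grip_width": finger opening in m; "finger_force": force on a finger pad.
Only numpy, scipy, OpenCV 4.12 (cv2) and the standard library are available. Lean on these libraries where they do the work, as an engineer would, in place of code of your own. Each camera call takes 0.05 s, during which the arm holds its last target. There are 200 camera calls.

TASK

Set the knurled stop collar on the threaded stand to the height of the wooden gauge block lying under its flange: spin the collar down until its flange nips the block lightly, without ever forcing it, then draw the block out level along the worktop. Leave the block lying flat on the worktop well clear of the flange and the collar at the height it was set to, and leave the other things on the bench alone.

Things in the scene. Friction and masses are not known exactly. Their poses are not given: they have to be found in the camera images.
- stop_stand: steel stand fixed to the worktop; origin on the axis of its upright threaded rod, at worktop height. A base slab 12 mm high spans own x -10 to +80 mm and own y +-45 mm. Two lugs, also 12 mm high (own x -31 to -5, |own y| 31 to 45), leave a 62 mm wide seat between them, open to own -x, where the inner end of the gauge block lies.
- rod_top (a point): top of the stand's threaded rod (16 mm thick), 88 mm above the worktop; it stands out above the collar by 19 to 28 mm.
- collar: stop collar on the rod, one piece: a flange of 72 mm diameter, 6 mm thick (steel, the lowest 2 mm a black rubber face), and on top a knurled steel grip of 43 mm diameter, 24 mm high. Origin: centre of the flange's underside, on the rod's axis, z up. From first touch on the block to 25 N of nip, which it must not pass, is about 0.35 rad of turn of the hand (0.3 mm of squeeze).
- collar_grip (a point): middle of the collar's knurled grip, on the axis, 18 mm above the underside. Fast thread: it sinks 2 mm per radian turned clockwise seen from above, and fingers holding it must sink with it; it has 5 to 9 mm to sink. Free, it needs 0.02 N m and stays where left. In a hand that follows the thread, 5 to 10 N of nip shift the turning moment by 0.05 N m (either way) and push the hand up by about 2 N.
- gauge_block: loose plain wooden block, 48 x 75 x 30 mm (own x, y, z), about 0.07 kg; origin centre of its underside. It is the gauge: the flange's underside is to end 30 mm above the worktop. It lies flat, its length along the stand's own x (own y or -y towards the rod), the inner end under the flange, about 50 mm standing out on the stand's -x side, to be gripped across the 48 mm width.
- block_top (a point): centre of the gauge block's upper face, 30 mm above its underside. At the start it is 50 to 55 mm from the rod's axis.
- wax_tin: round tin, 86 mm across, 30 mm high, loose; origin centre of its underside. Leave alone.
- tape_measure: tape measure, 36 x 99 x 66 mm, loose, standing; origin centre of its underside. Leave alone.
- mug: mug with a handle, 78 x 112 x 92 mm, loose, standing; origin centre of its underside. Leave alone.
Not all that is in view belongs to the job. Leave any orange or purple look-alike of the gauge_block alone.

How it is judged:
By the outcome, as a careful person would: the job done as asked, in the order asked, and still so for the second after the job is handed in, with the robot touching nothing.
It also fails if it takes over 72 s, if anything falls off the work surface, if the arm or the gripper's body presses on something with over 40 N, if the wrist force passes 120 N, or if a joint passes its speed limit or range.

## Working session

There is one attempt and no reset: what is moved stays moved. The work goes in short steps, Python scripts to look and compute and a tool call to move; the robot and the scene stay as the last step left them, time stands still between calls to the robot, and variables do not carry over. Pictures are saved under pics/ and viewed, at most 10 in all, crops included, and the job is handed in when it is done.

Besides the shell and the picture viewer there is one more tool, called after "Request:" as name(argument=value, ...) on one line, values as JSON. play_rows: Moves the arm, as the interface text tells. Shifts and turns lie within -1 to 1; 1 stands for 3 cm of shift or 0.12 rad of turn. Its arguments: {"type":"object","properties":{"plan":{"type":"string"},"grip_force":{"type":"number"}},"required":["plan"]}

```bash
mkdir -p pics; cat > h.py <<'E'
import numpy as np, cv2
from bench import state, grab_frame, hand_in
def cloud(f):
    z=f["z_map"];K=f["intrinsics"];v,u=np.mgrid[:z.shape[0],:z.shape[1]]
    P=np.stack([(u-K[0,2])/K[0,0]*z,(v-K[1,2])/K[1,1]*z,z],-1)
    T=np.linalg.inv(f["world_to_cam"]);W=P@T[:3,:3].T+T[:3,3];W[z==0]=np.nan;return W
def save(f,n,crop=None,s=1):
    im=f["image"][...,::-1]
    if crop: im=im[crop[0]:crop[1],crop[2]:crop[3]]
    cv2.imwrite("pics/"+n+".png",cv2.resize(im,None,fx=s,fy=s))
E
python3 - <<'E'
from h import *
for n in("scene","top"):
    f=grab_frame(n);np.savez("/tmp/"+n,**f)
    save(f,n)
s=state();print(s)
E
```

```text
{'time_s': 0.1, 'joint_positions': array([-1.47100828e+00,  3.42654212e-01,  1.52490616e+00,  2.72302821e-06,
        1.27540026e+00, -1.46014732e-01]), 'joint_vel': array([ 0.00155404,  0.00089003, -0.00207982, -0.00108461,  0.00222153,
       -0.00114462]), 'effort': array([ 1.00365542e-03, -4.32003629e+01, -2.44695854e+01,  7.18398532e-02,
        5.25768392e-02, -4.71233557e-05]), 'eef_pos': array([ 0.12773247, -0.50888357,  0.24511919]), 'eef_rot': array([-3.14023961e+00, -2.01611881e-04,  2.45801850e-01]), 'contact_force': array([ 0.40879793,  0.40651635, -0.16016696]), 'wrist_torque': array([-0.04695512, -0.04475414, -0.00471924]), 'finger_force': 0.0, 'grip_width': 0.0914618746604234}
```

View pics/top.png

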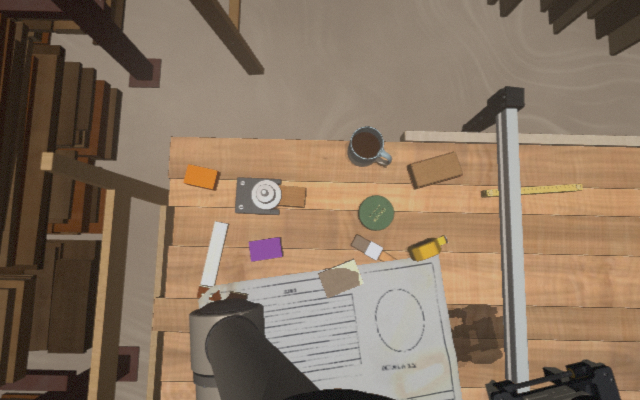

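View pics/scene.png

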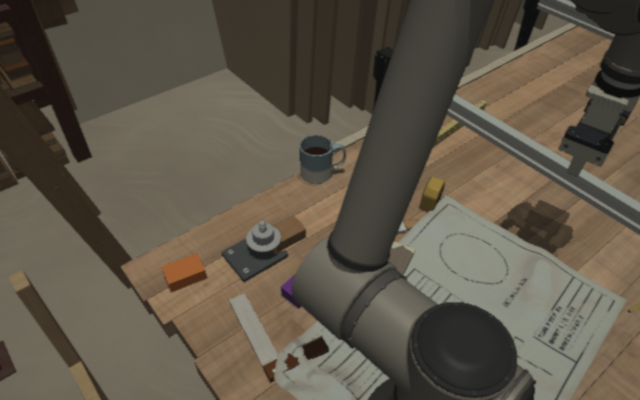

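The top view shows the stand and collar at (265,194), with the wooden block at (293,196) to its right. The purple (265,249) and orange (201,177) blocks are look-alikes. The mug is at (367,147), the tin at (376,212), and a beam stands at column 510.

```bash
python3 - <<'E'
from h import *
f=dict(np.load("/tmp/top.npz"));W=cloud(f);g=f["image"]
for n,(u,v) in dict(stand=(265,194),rodtip=(265,193),collar=(265,205),block=(298,197),table=(320,210),purple=(265,249),orange=(201,177),mug=(367,147),tin=(376,212),tape=(427,248),brown=(435,170),beam=(508,250),beamtop=(508,130),beamlow=(515,370),white=(214,250),ruler=(540,190)).items(): print(n,W[v,u].round(3))
T=np.linalg.inv(f["world_to_cam"]);print(T.round(3),f["intrinsics"])
sub=W[170:225,225:315];zz=sub[...,2]
for a,b in((.008,.018),(.024,.034),(.036,.05),(.06,.075),(.08,.095)):
    m=(zz>a)&(zz<b);p=sub[m]
    if len(p): 
        r=cv2.minAreaRect((p[:,:2]*1000).astype(np.float32));print(a,len(p),p.mean(0).round(4),r, np.median(p[:,2]))
save(f,"topz",(165,230,225,325),8)
E
```

```text
stand [ 0.471 -0.02   0.085]
rodtip [ 0.473 -0.021  0.088]
collar [ 0.45  -0.016  0.046]
block [ 0.473 -0.094  0.031]
table [ 0.445 -0.148  0.002]
purple [ 0.346 -0.018  0.028]
orange [0.516 0.144 0.033]
mug [ 0.594 -0.258  0.056]
tin [ 0.44  -0.284  0.03 ]
tape [ 0.356 -0.395  0.067]
brown [ 0.546 -0.427  0.038]
beam [ 0.356 -0.533  0.16 ]
beamtop [ 0.603 -0.532  0.183]
beamlow [ 0.126 -0.529  0.176]
white [0.34  0.109 0.01 ]
ruler [ 0.503 -0.686  0.031]
[[ 0.021 -0.993  0.119  0.362]
 [-1.    -0.022 -0.004 -0.132]
 [ 0.007 -0.119 -0.993  0.927]
 [ 0.     0.     0.     1.   ]] [[371.27259663   0.         315.29800027]
 [  0.         371.27259663 198.46683502]
 [  0.           0.           1.        ]]
0.008 884 [0.4729 0.0229 0.013 ] ((479.1696472167969, -4.7452850341796875), (110.0347900390625, 207.48619079589844), 12.404387474060059) 0.01311960427983705
0.024 484 [ 0.4751 -0.0798  0.0309] ((475.54547119140625, -76.50254821777344), (67.06413269042969, 48.299232482910156), 86.67256927490234) 0.03104347351375497
0.036 402 [ 0.4737 -0.0196  0.0432] ((475.8016052246094, -18.392353057861328), (70.72203826904297, 69.48339080810547), 2.158315658569336) 0.04317602846039709
0.06 240 [ 0.4752 -0.0184  0.067 ] ((476.22381591796875, -17.9744873046875), (42.760684967041016, 41.88565444946289), 0.5167376399040222) 0.06708135558976275
0.08 39 [ 0.4758 -0.018   0.087 ] ((476.43072509765625, -17.37395477294922), (15.130772590637207, 12.924325942993164), 46.5084342956543) 0.08678675166027017
```

View pics/topz.png

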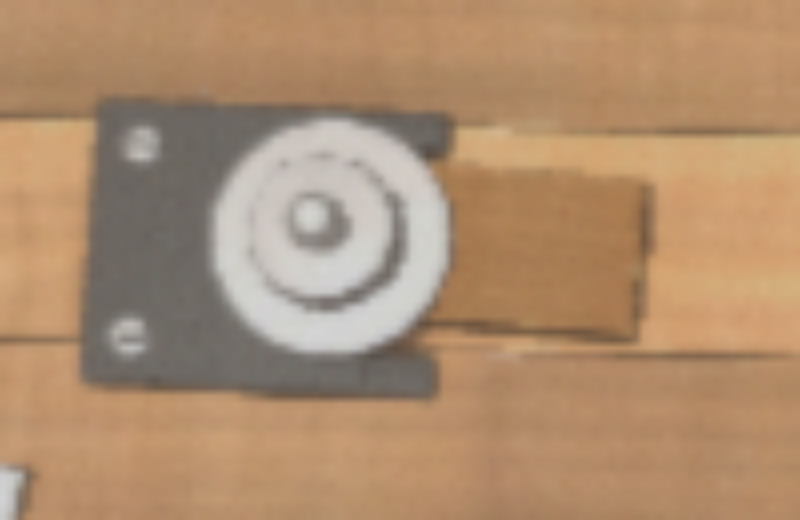

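Request:
play_rows(plan="0.5 0.76 -0.65 0.09 0 0 0;0.5 0.76 -0.65 0.09 0 0 0;0.5 0.76 -0.65 0.09 0 0 0;0.5 0.76 -0.65 0.09 0 0 0;0.5 0.76 -0.65 0.09 0 0 0;0.5 0.76 -0.65 0.09 0 0 0;0.5 0.76 -0.65 0.09 0 0 0;0.5 0.76 -0.65 0.09 0 0 0;0.5 0.76 -0.65 0.09 0 0 0;0.5 0.76 -0.65 0.09 0 0 0;0.5 0.76 -0.65 0.09 0 0 0;0.5 0.76 -0.65 0.09 0 0 0;0.5 0.76 -0.65 0.09 0 0 0;0.5 0.76 -0.65 0.09 0 0 0;0.5 0.76 -0.65 0.09 0 0 0;0.5 0.76 -0.65 0.09 0 0 0;0.5 0.76 -0.65 0.09 0 0 0;0.5 0.76 -0.65 0.09 0 0 0;0.5 0.76 -0.65 0.09 0 0 0;0.5 0.76 -0.65 0.09 0 0 0", grip_force=15)

```text
time_s: 2.6
eef_pos: [0.4755, -0.0191, 0.1913]
eef_rot: [-3.141, 0.001, 0.246]
contact_force: [0.0, -0.5, 0.6]
grip_width: 0.0692
finger_force: 0.0
```

Request:
play_rows(plan="0.5 0 0 0 0 0 -1;0.5 0 0 0 0 0 -1;0.5 0 0 0 0 0 -1;0.5 0 0 0 0 0 -1;0.5 0 0 0 0 0 -1;0.5 0 0 0 0 0 -1;0.5 0 0 0 0 0 -1;0.5 0 0 0 0 0 -1;0.5 0 0 0 0 0 -1;0.5 0 0 0 0 0 -1;0.5 0 0 0 0 0 -1;0.5 0 0 0 0 0 -1;0.5 0 0 0 0 0 -1;0.5 0 0 0 0 0 0;0.5 0 0 0 0 0 0")

```text
time_s: 4.47
eef_pos: [0.4751, -0.02, 0.1915]
eef_rot: [-3.141, -0.0, 1.803]
contact_force: [-0.4, 0.8, -0.8]
grip_width: 0.0689
finger_force: 0.0
```

```bash
python3 - <<'E'
from h import *
f=grab_frame("wrist");np.savez("/tmp/w1",**f);save(f,"w1")
W=cloud(f);s=state();print({k:np.round(s[k],4) for k in s})
near=(abs(W[...,0]-.475)<.11)&(abs(W[...,1]+.04)<.13)
for a,b in((.008,.016),(.026,.034),(.038,.05),(.06,.075),(.08,.095)):
    m=near&(W[...,2]>a)&(W[...,2]<b);p=W[m]
    if len(p):
        r=cv2.minAreaRect((p[:,:2]*1000).astype(np.float32));c=cv2.minEnclosingCircle((p[:,:2]*1000).astype(np.float32));print(a,len(p),r,c,np.median(p[:,2]))
E
```

```text
{'time_s': np.float64(4.525), 'joint_positions': array([-2.0340e-01,  3.0700e-01,  1.7381e+00, -1.0000e-04,  1.0966e+00,
       -4.3640e-01]), 'joint_vel': array([-0.0013, -0.0012, -0.0003,  0.    , -0.0011, -0.0097]), 'effort': array([ 5.00000e-04, -3.88992e+01, -2.20853e+01,  5.16000e-02,
        7.01000e-02,  1.53000e-02]), 'eef_pos': array([ 0.4751, -0.02  ,  0.1916]), 'eef_rot': array([-3.1414, -0.    ,  1.8039]), 'contact_force': array([ 0.2894, -1.0565, -0.5281]), 'wrist_torque': array([-0.0361, -0.0879,  0.0219]), 'finger_force': np.float64(0.0), 'grip_width': np.float64(0.0693)}
0.008 4942 ((443.8331298828125, 20.400531768798828), (157.43592834472656, 139.17303466796875), 0.010549847036600113) ((442.8048400878906, 20.992361068725586), 102.79045104980469) 0.011477201145471794
0.026 2079 ((428.08349609375, -56.60015106201172), (72.94224548339844, 171.02914428710938), 65.51512145996094) ((431.7027587890625, -48.652889251708984), 89.9009780883789) 0.029635491890315502
0.038 1811 ((476.4435729980469, -16.501209259033203), (70.90233612060547, 70.64210510253906), 75.87705993652344) ((476.3554992675781, -16.929018020629883), 35.954124450683594) 0.041748749603291835
0.06 1237 ((476.00933837890625, -16.619312286376953), (43.777549743652344, 43.77528381347656), 32.86658477783203) ((476.30316162109375, -16.76940155029297), 22.405920028686523) 0.06561391310737352
0.08 213 ((476.5, -16.49453353881836), (14.885964393615723, 14.940484046936035), 13.064247131347656) ((476.425537109375, -16.676910400390625), 7.9021806716918945) 0.08616633881165839
```

View pics/w1.png

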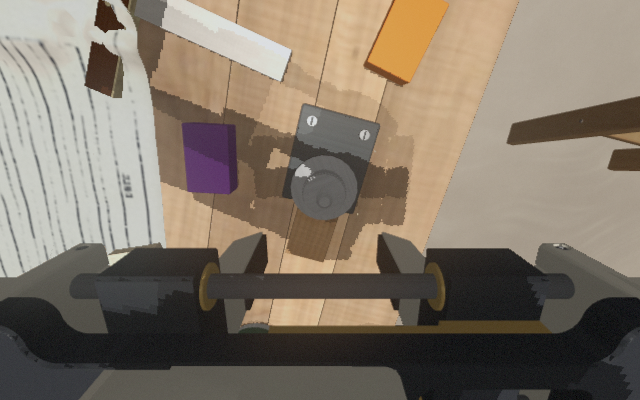

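The wrist view shows the collar at (324,187), its axis near (0.476, -0.017), with clear space around it. Next I turn back, centre and descend.

Request:
play_rows(plan="0.5 0.08 0.055 0 0 0 0;0.5 0 0 0 0 0 -1;0.5 0 0 0 0 0 -1;0.5 0 0 0 0 0 -1;0.5 0 0 0 0 0 -1;0.5 0 0 0 0 0 -1;0.5 0 0 0 0 0 -1;0.5 0 0 0 0 0 -1;0.5 0 0 0 0 0 -1;0.5 0 0 0 0 0 -1;0.5 0 0 0 0 0 -1;0.5 0 0 0 0 0 -1;0.5 0 0 0 0 0 -1;0.5 0 0 0 0 0 -1;0.5 0 0 0 0 0 -1;0.5 0 0 0 0 0 -1;0.5 0 0 0 0 0 -1;0.5 0 0 0 0 0 0;0.5 0 0 0 0 0 0")

```text
time_s: 6.9
eef_pos: [0.4762, -0.0172, 0.1917]
eef_rot: [-3.142, -0.0, -2.56]
contact_force: [0.3, 0.0, 0.2]
grip_width: 0.0688
finger_force: 0.0
```

Request:
play_rows(plan="0.5 0 0 0.8 0 0 0;0.5 0 0 0.8 0 0 0;0.5 0 0 0.8 0 0 0;0.5 0 0 0.8 0 0 0;0.5 0 0 0.5 0 0 0;0.5 0 0 0.3 0 0 0;0.5 0 0 0.2 0 0 0;0.5 0 0 0 0 0 0;0.5 0 0 0 0 0 0")

```text
time_s: 8.02
eef_pos: [0.4765, -0.0174, 0.0662]
eef_rot: [-3.141, 0.001, -2.558]
contact_force: [0.4, 0.3, 0.1]
grip_width: 0.0682
finger_force: 0.0
```

```bash
python3 - <<'E'
from h import *
f=grab_frame("wrist");W=cloud(f);s=state();print({k:np.round(s[k],4) for k in s})
near=np.hypot(W[...,0]-.476,W[...,1]+.017)<.05
for a,b in((.038,.046),(.06,.072),(.08,.095)):
    p=W[near&(W[...,2]>a)&(W[...,2]<b)]
    if len(p):print(a,len(p),cv2.minEnclosingCircle((p[:,:2]*1000).astype(np.float32)),np.median(p[:,2]))
save(f,"w2")
E
```

```text
{'time_s': np.float64(8.075), 'joint_positions': array([-1.9730e-01,  4.9060e-01,  1.8776e+00, -1.0000e-04,  7.7230e-01,
       -2.3520e+00]), 'joint_vel': array([ 0.0006, -0.001 ,  0.0012,  0.0016, -0.0016, -0.001 ]), 'effort': array([-4.90000e-03, -4.22705e+01, -1.61625e+01, -5.85000e-02,
        3.28000e-02,  3.00000e-03]), 'eef_pos': array([ 0.4766, -0.0174,  0.0662]), 'eef_rot': array([-3.1408e+00,  7.0000e-04, -2.5576e+00]), 'contact_force': array([-0.1764,  0.3921,  0.2865]), 'wrist_torque': array([ 0.1017, -0.1293,  0.0253]), 'finger_force': np.float64(0.0), 'grip_width': np.float64(0.0689)}
0.038 3936 ((475.9429931640625, -16.95957374572754), 36.156394958496094) 0.041711912285042146
0.06 3603 ((466.78839111328125, -23.019811630249023), 48.63347625732422) 0.06565107816124419
0.08 1251 ((466.9025573730469, -23.18010711669922), 48.65888977050781) 0.08654367474801161
```

View pics/w2.png

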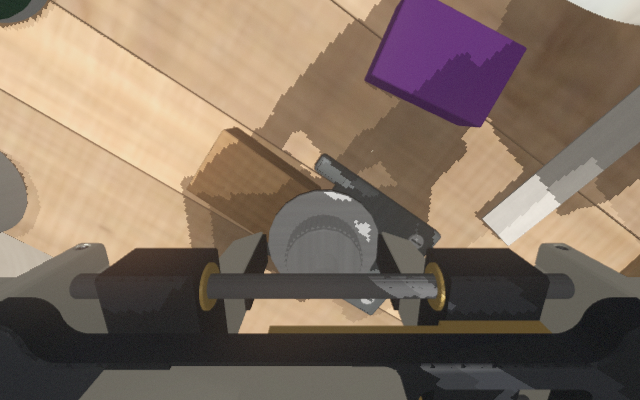

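The fingers straddle the collar at (323,240), centred above the flange. Closing now.

Request:
play_rows(plan="-1 0 0 0 0 0 0;-1 0 0 0 0 0 0;-1 0 0 0 0 0 0;-1 0 0 0 0 0 0;-1 0 0 0 0 0 0;-1 0 0 0 0 0 0", grip_force=12)

```text
time_s: 8.82
eef_pos: [0.4759, -0.0169, 0.0658]
eef_rot: [3.141, -0.0, -2.557]
contact_force: [-1.4, 4.6, 4.5]
grip_width: 0.0429
finger_force: 12.0
```

```bash
cat > s.py <<'E'
from h import *
s=state();print({k:np.round(s[k],4).tolist() for k in("time_s","eef_pos","eef_rot","contact_force","wrist_torque","grip_width","finger_force")})
E
python3 s.py
```

```text
{'time_s': 8.825, 'eef_pos': [0.4759, -0.0169, 0.0658], 'eef_rot': [3.1408, -0.0002, -2.5574], 'contact_force': [-1.4401, 4.6391, 4.5418], 'wrist_torque': [0.9558, 0.2482, -0.0456], 'grip_width': 0.0429, 'finger_force': 12.0023}
```

Request:
play_rows(plan="-1 0 0.03 0 0 0 0;-1 0 0 0 0 0 0;-1 0 0 0 0 0 0")

```text
time_s: 9.2
eef_pos: [0.4759, -0.0168, 0.0658]
eef_rot: [-3.141, 0.0, -2.557]
contact_force: [-1.3, 0.3, 3.4]
grip_width: 0.0426
finger_force: 12.0
```

```bash
python3 s.py
```

```text
{'time_s': 9.2, 'eef_pos': [0.4759, -0.0168, 0.0658], 'eef_rot': [-3.1411, 0.0001, -2.5574], 'contact_force': [-1.3148, 0.303, 3.447], 'wrist_torque': [0.2136, 0.0442, -0.0137], 'grip_width': 0.0426, 'finger_force': 12.0002}
```

Request:
play_rows(plan="-1 0 0 0.008 0 0 1;-1 0 0 0.008 0 0 1;-1 0 0 0.008 0 0 1;-1 0 0 0.008 0 0 1;-1 0 0 0.008 0 0 1;-1 0 0 0.008 0 0 1;-1 0 0 0.008 0 0 1;-1 0 0 0.008 0 0 1;-1 0 0 0.008 0 0 1;-1 0 0 0.008 0 0 1;-1 0 0 0 0 0 0")

```text
time_s: 10.58
eef_pos: [0.4758, -0.0162, 0.0634]
eef_rot: [3.141, -0.0, 2.527]
contact_force: [-0.4, 5.3, 3.5]
grip_width: 0.0425
finger_force: 12.0
```

```bash
python3 s.py
```

```text
{'time_s': 10.575, 'eef_pos': [0.4758, -0.0162, 0.0634], 'eef_rot': [3.1411, -0.0001, 2.5266], 'contact_force': [-0.3578, 5.3103, 3.5052], 'wrist_torque': [0.8979, -0.0014, -0.0388], 'grip_width': 0.0425, 'finger_force': 12.0021}
```

Request:
play_rows(plan="-1 0.015 0.025 0 0 0 0;-1 0 0 0.008 0 0 1;-1 0 0 0.008 0 0 1;-1 0 0 0.008 0 0 1;-1 0 0 0.008 0 0 1;-1 0 0 0.008 0 0 1;-1 0 0 0.008 0 0 1;-1 0 0 0 0 0 0")

```text
time_s: 11.58
eef_pos: [0.4761, -0.0158, 0.0619]
eef_rot: [3.141, 0.0, 1.808]
contact_force: [0.9, 2.1, 4.8]
grip_width: 0.0428
finger_force: 12.0
```

```bash
python3 s.py
```

```text
{'time_s': 11.575, 'eef_pos': [0.4761, -0.0158, 0.0619], 'eef_rot': [3.141, 0.0005, 1.8081], 'contact_force': [0.9386, 2.0837, 4.7945], 'wrist_torque': [0.3545, -0.0793, -0.0202], 'grip_width': 0.0428, 'finger_force': 11.9997}
```

Request:
play_rows(plan="-1 0 0 0.008 0 0 1;-1 0 0 0.008 0 0 1;-1 0 0 0.008 0 0 1;-1 0 0 0 0 0 0")

```text
time_s: 12.08
eef_pos: [0.4763, -0.0158, 0.0613]
eef_rot: [3.14, 0.0, 1.45]
contact_force: [2.0, 2.1, 4.4]
grip_width: 0.0427
finger_force: 12.0
```

```bash
cat > z.py <<'E'
from h import *
# compact reading of the hand, averaged over the settling of the last row
s=state();print("t %.2f z %.4f yaw %.3f F"%(s["time_s"],s["eef_pos"][2],s["eef_rot"][2]),s["contact_force"].round(2),"T",s["wrist_torque"].round(4))
E
sed -i 's/, averaged.*//' z.py; python3 z.py
```

```text
t 12.07 z 0.0613 yaw 1.450 F [1.97 2.09 4.36] T [ 0.4196 -0.2756 -0.0053]
```

Request:
play_rows(plan="-1 0 0 0.007 0 0 0.8;-1 0 0 0 0 0 0")

```text
time_s: 12.32
eef_pos: [0.4764, -0.0158, 0.0611]
eef_rot: [3.14, 0.0, 1.354]
contact_force: [3.1, 2.6, 2.4]
grip_width: 0.0427
finger_force: 12.0
```

```bash
python3 z.py
```

```text
t 12.32 z 0.0611 yaw 1.354 F [3.15 2.58 2.38] T [ 0.4042 -0.3604 -0.0283]
```

Request:
play_rows(plan="-1 0 0 0.007 0 0 0.8;-1 0 0 0 0 0 0")

```text
time_s: 12.58
eef_pos: [0.4764, -0.0158, 0.0609]
eef_rot: [3.14, -0.0, 1.258]
contact_force: [1.7, 2.1, 2.7]
grip_width: 0.0424
finger_force: 12.0
```

```bash
python3 z.py
```

```text
t 12.57 z 0.0609 yaw 1.258 F [1.73 2.11 2.66] T [ 0.4162 -0.517  -0.0058]
```

Request:
play_rows(plan="-1 0 0 0.007 0 0 0.8;-1 0 0 0 0 0 0")

```text
time_s: 12.82
eef_pos: [0.4764, -0.0158, 0.0607]
eef_rot: [3.14, -0.0, 1.162]
contact_force: [3.2, 2.0, 2.6]
grip_width: 0.0427
finger_force: 12.0
```

```bash
python3 z.py
```

```text
t 12.82 z 0.0607 yaw 1.162 F [3.22 2.   2.59] T [ 0.3269 -0.6805 -0.0434]
```

Request:
play_rows(plan="-1 0 0 0.007 0 0 0.8;-1 0 0 0 0 0 0")

```text
time_s: 13.08
eef_pos: [0.4764, -0.0158, 0.0605]
eef_rot: [3.14, -0.0, 1.066]
contact_force: [4.0, 1.8, 3.3]
grip_width: 0.0428
finger_force: 12.0
```

```bash
python3 z.py
```

```text
t 13.07 z 0.0605 yaw 1.066 F [4.04 1.85 3.3 ] T [ 0.3027 -0.8343 -0.0429]
```

Request:
play_rows(plan="-1 0.02 0.017 0 0 0 0;-1 0 0 0 0 0 0")

```text
time_s: 13.32
eef_pos: [0.4766, -0.0157, 0.0604]
eef_rot: [3.141, 0.0, 1.064]
contact_force: [3.0, -1.2, 5.0]
grip_width: 0.0423
finger_force: 12.0
```

```bash
python3 z.py
```

```text
t 13.32 z 0.0604 yaw 1.064 F [ 2.98 -1.21  5.03] T [-0.1706 -0.4436 -0.0313]
```

Request:
play_rows(plan="-1 0 0 0.006 0 0 0.7;-1 0 0 0 0 0 0")

```text
time_s: 13.58
eef_pos: [0.4766, -0.0157, 0.0602]
eef_rot: [3.141, 0.0, 0.979]
contact_force: [2.9, -2.1, 5.1]
grip_width: 0.0429
finger_force: 12.0
```

```bash
python3 z.py
```

```text
t 13.57 z 0.0602 yaw 0.979 F [ 2.92 -2.1   5.08] T [-0.3605 -0.4602 -0.0623]
```

Request:
play_rows(plan="-1 0 0 0.004 0 0 0.5;-1 0 0 0 0 0 0")

```text
time_s: 13.82
eef_pos: [0.4766, -0.0157, 0.0601]
eef_rot: [3.141, 0.0, 0.92]
contact_force: [2.0, -2.7, 4.0]
grip_width: 0.0427
finger_force: 12.0
```

```bash
python3 z.py
```

```text
t 13.82 z 0.0601 yaw 0.920 F [ 2.02 -2.67  3.96] T [-0.5037 -0.4927  0.012 ]
```

Request:
play_rows(plan="-1 0 0 0 0 0 0;-1 0 0 0 0 0 0")

```text
time_s: 14.08
eef_pos: [0.4767, -0.0157, 0.0601]
eef_rot: [3.141, 0.0, 0.92]
contact_force: [2.3, -3.1, 4.4]
grip_width: 0.0427
finger_force: 12.0
```

```bash
python3 z.py
```

```text
t 14.07 z 0.0601 yaw 0.920 F [ 2.29 -3.07  4.36] T [-0.5431 -0.4988 -0.0321]
```

```bash
cat > a.py <<'E'
from h import *
L=[]
for i in range(6):
    grab_frame("wrist");s=state();L.append(np.r_[s["contact_force"],s["wrist_torque"]])
L=np.array(L);print("t %.2f z %.5f yaw %.3f"%(s["time_s"],s["eef_pos"][2],s["eef_rot"][2]),L.mean(0).round(3),"sd",L.std(0)[[2,5]].round(3))
E
python3 a.py
```

```text
t 14.38 z 0.06013 yaw 0.920 [ 1.913 -2.896  5.013 -0.566 -0.425 -0.027] sd [0.369 0.023]
```

Request:
play_rows(plan="-1 0 0 0.005 0 0 0.6;-1 0 0 0 0 0 0")

```text
time_s: 14.62
eef_pos: [0.4767, -0.0157, 0.0599]
eef_rot: [3.141, 0.0, 0.847]
contact_force: [2.8, -3.3, 4.7]
grip_width: 0.0427
finger_force: 12.0
```

```bash
python3 a.py
```

```text
t 14.93 z 0.05997 yaw 0.848 [ 2.666e+00 -3.316e+00  5.028e+00 -5.630e-01 -4.350e-01 -4.000e-03] sd [0.427 0.025]
```

Request:
play_rows(plan="-1 0 0 0.005 0 0 0.6;-1 0 0 0 0 0 0")

```text
time_s: 15.18
eef_pos: [0.4767, -0.0157, 0.0598]
eef_rot: [3.141, 0.0, 0.776]
contact_force: [2.6, -3.0, 4.8]
grip_width: 0.0425
finger_force: 12.0
```

```bash
python3 a.py
```

```text
t 15.47 z 0.05982 yaw 0.776 [ 2.31  -3.845  5.069 -0.618 -0.436 -0.033] sd [0.421 0.019]
```

Request:
play_rows(plan="-1 0 0 0.004 0 0 0.5;-1 0 0 0 0 0 0")

```text
time_s: 15.72
eef_pos: [0.4767, -0.0158, 0.0597]
eef_rot: [3.141, 0.0, 0.716]
contact_force: [2.7, -4.6, 4.1]
grip_width: 0.0423
finger_force: 12.0
```

```bash
python3 a.py
```

```text
t 16.02 z 0.05970 yaw 0.716 [ 2.809 -3.252  5.075 -0.648 -0.432 -0.036] sd [0.212 0.022]
```

Request:
play_rows(plan="-1 0 0 0.004 0 0 0.5;-1 0 0 0 0 0 0")

```text
time_s: 16.27
eef_pos: [0.4768, -0.0158, 0.0596]
eef_rot: [3.141, -0.0, 0.656]
contact_force: [2.5, -4.4, 6.0]
grip_width: 0.0425
finger_force: 12.0
```

```bash
python3 a.py
```

```text
t 16.57 z 0.05964 yaw 0.656 [ 2.315 -4.022  5.149 -0.661 -0.417 -0.044] sd [0.315 0.018]
```

Request:
play_rows(plan="-1 0 0 0.004 0 0 0.5;-1 0 0 0 0 0 0")

```text
time_s: 16.82
eef_pos: [0.4768, -0.0158, 0.0596]
eef_rot: [3.141, -0.0, 0.596]
contact_force: [2.5, -2.6, 6.3]
grip_width: 0.0426
finger_force: 12.0
```

```bash
python3 a.py
```

```text
t 17.12 z 0.05958 yaw 0.596 [ 2.386 -3.846  6.154 -0.695 -0.399 -0.065] sd [0.272 0.013]
```

Request:
play_rows(plan="-1 0 0 0.004 0 0 0.5;-1 0 0 0 0 0 0")

```text
time_s: 17.38
eef_pos: [0.4769, -0.0158, 0.0595]
eef_rot: [3.14, -0.0, 0.536]
contact_force: [2.9, -3.8, 5.7]
grip_width: 0.0427
finger_force: 12.0
```

```bash
python3 a.py
```

```text
t 17.68 z 0.05953 yaw 0.536 [ 2.199 -3.812  6.376 -0.75  -0.399 -0.074] sd [0.377 0.031]
```

Contact is clear: the turning moment has shifted by about 0.045 N m and the push-up force by about 1.3 N, after roughly 0.13 rad past first touch. I release here and lift.

Request:
play_rows(plan="0.1 0 0 0 0 0 0;0.3 0 0 0 0 0 0;0.5 0 0 0 0 0 0;0.5 0 0 0 0 0 0;0.5 0 0 -0.3 0 0 0;0.5 0 0 -0.8 0 0 0;0.5 0 0 -0.8 0 0 0;0.5 0 0 -0.8 0 0 0;0.5 0 0 -0.8 0 0 0;0.5 0 0 0 0 0 -1;0.5 0 0 0 0 0 -1;0.5 0 0 0 0 0 -1;0.5 0 0 0 0 0 -1;0.5 0 0 0 0 0 -1;0.5 0 0 0 0 0 -1;0.5 0 0 0 0 0 -1;0.5 0 0 0 0 0 -1;0.5 0 0 0 0 0 0;0.5 0 0 0 0 0 0")

```text
time_s: 20.05
eef_pos: [0.4765, -0.0154, 0.1645]
eef_rot: [3.141, 0.0, 1.492]
contact_force: [0.8, 0.2, -0.7]
grip_width: 0.0687
finger_force: 0.0
```

```bash
cat > m.py <<'E'
import sys
from h import *
f=grab_frame(sys.argv[1]);W=cloud(f);save(f,sys.argv[2]);np.savez("/tmp/"+sys.argv[2],**f)
d=np.hypot(W[...,0]-.476,W[...,1]+.0165)
for n,m,a,b in(("flange",(d<.036)&(d>.023),.033,.05),("grip",(d<.021)&(d>.01),.053,.075),("block",(abs(W[...,0]-.473)<.045)&(W[...,1]<-.056)&(W[...,1]>-.2),.024,.0345)):
    p=W[m&(W[...,2]>a)&(W[...,2]<b)]
    if len(p)>20:print(n,len(p),cv2.minAreaRect((p[:,:2]*1000).astype(np.float32)),p.mean(0).round(4),np.median(p[:,2]).round(5))
E
python3 s.py; python3 m.py wrist w3
```

```text
{'time_s': 20.05, 'eef_pos': [0.4765, -0.0154, 0.1645], 'eef_rot': [3.1413, 0.0001, 1.4915], 'contact_force': [0.8457, 0.18, -0.7365], 'wrist_torque': [-0.0468, -0.0808, -0.0017], 'grip_width': 0.0687, 'finger_force': 0.0}
flange 1842 ((476.3751220703125, -16.48846435546875), (70.87580871582031, 70.52952575683594), 55.64753723144531) [ 0.477  -0.0104  0.0355] 0.03547
grip 1075 ((476.1544189453125, -16.50495147705078), (41.860816955566406, 40.76679229736328), 85.05650329589844) [ 0.4762 -0.0139  0.0594] 0.05948
block 1787 ((472.8785705566406, -80.16625213623047), (52.097984313964844, 47.37431335449219), 84.3890151977539) [ 0.4729 -0.0802  0.0297] 0.0297
```

View pics/w3.png

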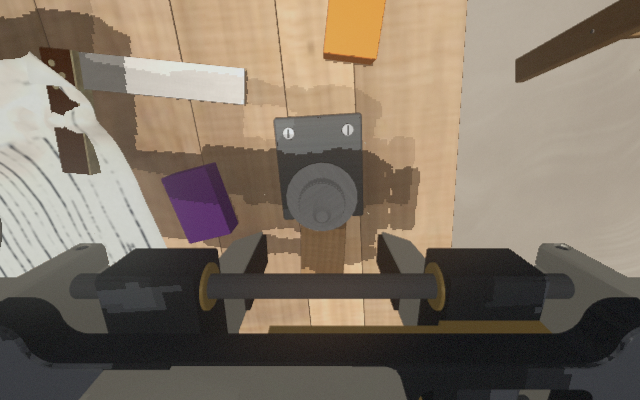

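The collar sits 6 mm (its flange thickness) above the block top, as it should. The block at (320,250) is unmoved. Now its side lines for the grip.

```bash
python3 - <<'E'
from h import *
for n in("w3","top"):
    W=cloud(dict(np.load(f"/tmp/{n}.npz")))
    m=(abs(W[...,0]-.473)<.04)&(W[...,1]<-.058)&(W[...,1]>-.101)&(W[...,2]>.024)&(W[...,2]<.0345)
    p=W[m];b=np.round(p[:,1]/.004);ys=np.unique(b)
    lo=[p[b==k,0].min() for k in ys];hi=[p[b==k,0].max() for k in ys];y=ys*.004
    print(n,np.polyfit(y,lo,1).round(4),np.polyfit(y,hi,1).round(4),(np.array(hi)-lo).round(3), W[(abs(W[...,0]-.473)<.02)&(W[...,2]>.026)&(W[...,1]>-.15)&(W[...,2]<.034),1].min())
E
```

```text
w3 [0.0988 0.4569] [0.1105 0.5049] [0.047 0.047 0.047 0.046 0.048 0.047 0.047 0.047 0.047 0.048 0.047] -0.10738863636889841
top [0.0611 0.4566] [0.0558 0.5027] [0.047 0.047 0.047 0.046 0.046 0.046 0.046 0.047 0.046 0.047 0.046] -0.11051516566527148
```

Request:
play_rows(plan="0.5 0 0 0 0 0 0.17;0.5 -0.83 0.03 0 0 0 0;0.5 -0.83 0.03 0 0 0 0;0.5 -0.83 0.02 0 0 0 0;0.5 0 0 0.8 0 0 0;0.5 0 0 0.8 0 0 0;0.5 0 0 0.8 0 0 0;0.5 0 0 0.8 0 0 0;0.5 0 0 0.7 0 0 0;0.5 0 0 0.5 0 0 0;0.5 0 0 0.3 0 0 0;0.5 0 0 0 0 0 0;0.5 0 0 0 0 0 0")

```text
time_s: 21.72
eef_pos: [0.4721, -0.0901, 0.0238]
eef_rot: [3.141, 0.0, 1.473]
contact_force: [-0.8, 0.3, -0.4]
grip_width: 0.0687
finger_force: 0.0
```

```bash
python3 s.py; python3 m.py wrist w4
```

```text
{'time_s': 21.725, 'eef_pos': [0.4721, -0.0901, 0.0238], 'eef_rot': [3.1405, 0.0003, 1.4733], 'contact_force': [-0.8105, 0.2895, -0.4302], 'wrist_torque': [-0.0068, -0.153, -0.0659], 'grip_width': 0.0687, 'finger_force': 0.0}
flange 9640 ((476.31475830078125, -16.717056274414062), (71.33802795410156, 70.84667205810547), 20.74751091003418) [ 0.4775 -0.0117  0.0355] 0.03549
grip 7955 ((476.0935974121094, -16.483779907226562), (41.665565490722656, 41.811767578125), 33.9401969909668) [ 0.4765 -0.015   0.0595] 0.05946
block 6431 ((473.5386047363281, -74.32524108886719), (41.062015533447266, 90.28763580322266), 84.0759506225586) [ 0.4735 -0.0744  0.0296] 0.02965
```

View pics/w4.png

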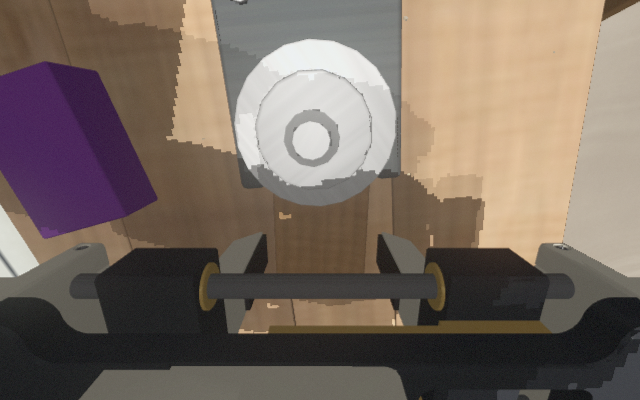

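The block (columns 273 to 370) lies straight between the fingers, aligned with them and the collar. Closing gently; then I'll check the side force.

Request:
play_rows(plan="-1 0 0 0 0 0 0;-1 0 0 0 0 0 0;-1 0 0 0 0 0 0;-1 0 0 0 0 0 0;-1 0 0 0 0 0 0", grip_force=25)

```text
time_s: 22.4
eef_pos: [0.4717, -0.09, 0.0234]
eef_rot: [3.141, 0.0, 1.473]
contact_force: [-1.2, -0.5, 4.5]
grip_width: 0.0477
finger_force: 25.0
```

```bash
python3 s.py
```

```text
{'time_s': 22.4, 'eef_pos': [0.4717, -0.09, 0.0234], 'eef_rot': [3.1414, 0.0001, 1.4734], 'contact_force': [-1.1889, -0.5199, 4.5377], 'wrist_torque': [-0.0583, 0.0672, -0.0277], 'grip_width': 0.0477, 'finger_force': 24.9977}
```

Request:
play_rows(plan="-1 -0.1 0 0 0 0 0;-1 -0.2 0 0 0 0 0;-1 -0.2 0 0 0 0 0;-1 0 0 0 0 0 0")

```text
time_s: 22.9
eef_pos: [0.4702, -0.1045, 0.0234]
eef_rot: [3.142, -0.001, 1.473]
contact_force: [-0.4, 3.9, 5.6]
grip_width: 0.0478
finger_force: 25.0
```

```bash
python3 s.py
```

```text
{'time_s': 22.9, 'eef_pos': [0.4702, -0.1045, 0.0234], 'eef_rot': [3.1415, -0.0005, 1.4733], 'contact_force': [-0.4452, 3.9328, 5.5749], 'wrist_torque': [0.5442, -0.035, 0.0138], 'grip_width': 0.0478, 'finger_force': 24.9955}
```

Sliding with about 4 N of drag. I continue clear, then release and lift.

Request:
play_rows(plan="-1 -0.25 0 0 0 0 0;-1 -0.25 0 0 0 0 0;-1 -0.25 0 0 0 0 0;-1 -0.25 0 0 0 0 0;-1 -0.25 0 0 0 0 0;-1 -0.25 0 0 0 0 0;-1 -0.25 0 0 0 0 0;-1 -0.15 0 0 0 0 0;-1 0 0 0 0 0 0;-1 0 0 0 0 0 0")

```text
time_s: 24.15
eef_pos: [0.4647, -0.1626, 0.0234]
eef_rot: [3.141, 0.001, 1.473]
contact_force: [-0.7, -3.1, 4.4]
grip_width: 0.0478
finger_force: 25.0
```

Request:
play_rows(plan="0.2 0 0 0 0 0 0;0.4 0 0 0 0 0 0;0.4 0 0 0 0 0 0;0.4 0 0 0 0 0 0;0.4 0 0 -0.3 0 0 0;0.4 0 0 -0.8 0 0 0;0.4 0 0 -0.8 0 0 0;0.4 0 0 -0.8 0 0 0;0.4 0 0 -0.8 0 0 0;0.4 0 0 -0.8 0 0 0;0.4 0 0 0 0 0 0;0.4 0 0 0 0 0 0")

```text
time_s: 25.65
eef_pos: [0.4643, -0.1614, 0.1518]
eef_rot: [-3.141, -0.0, 1.473]
contact_force: [0.5, 0.1, 0.5]
grip_width: 0.0642
finger_force: 0.0
```

```bash
python3 s.py; python3 m.py wrist w5;python3 m.py top top5
```

```text
{'time_s': 25.65, 'eef_pos': [0.4643, -0.1614, 0.1518], 'eef_rot': [-3.141, -0.0002, 1.4735], 'contact_force': [0.5358, 0.0913, 0.4803], 'wrist_torque': [-0.0043, -0.0921, -0.0094], 'grip_width': 0.0642, 'finger_force': 0.0}
flange 2692 ((475.544677734375, -24.652111053466797), (55.25961685180664, 71.16593933105469), 84.632080078125) [ 0.4754 -0.0274  0.0353] 0.03534
grip 1687 ((475.65997314453125, -21.103300094604492), (32.371192932128906, 41.50127029418945), 84.80859375) [ 0.4756 -0.0214  0.0593] 0.0593
block 3778 ((466.727783203125, -144.02406311035156), (74.53236389160156, 48.17485809326172), 84.33568572998047) [ 0.4668 -0.1425  0.0296] 0.02958
flange 97 ((480.4949035644531, -22.339183807373047), (70.30358123779297, 45.10131072998047), 41.68452835083008) [ 0.4807 -0.0206  0.037 ] 0.03681
block 93 ((469.3814392089844, -113.20421600341797), (10.97141170501709, 47.19979476928711), 84.20816802978516) [ 0.4691 -0.1131  0.0309] 0.03069
```

View pics/w5.png

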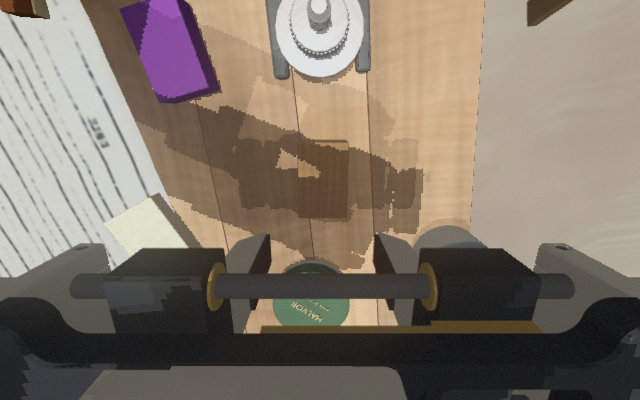

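The block lies flat at (322,180), its inner end about 54 mm clear of the flange. The collar still reads about the same height (0.0593 against 0.0595), and the gripper is free above everything.

```bash
python3 -c "
from bench import hand_in
print(hand_in())"
```

```text
the job is handed in; nothing more can be done
None
```

I handed the job in at about 26 s of the 72 s allowed. The collar is set to the gauge block with a light nip, and the block was drawn out level and lies flat about 54 mm clear of the flange. The collar's measured height changed by no more than 0.2 mm, and I touched nothing else on the bench.

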